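# Dock an instrument case over the lip of its plate

### The job

Dock the white instrument case: by its bar handle raise only its front edge over the dock's raised lip and set it to rest on the lip in line with the dock, the rear edge still on the table. Then let go and push the case from behind, never with more than 20 N, until it lies flat on the dock's floor behind the lip, squarely against the end stop and lean it on the stop with a steady push of about 12 N for a second. Do not carry the case or stand it on end, and leave the other things where they are.

Things in the scene. Friction and masses are not known exactly. Their poses are not given: they have to be found in the camera images.
- case: white metal instrument case, 150 mm long (its x), 100 mm wide (y), 55 mm high, about 0.75 kg (0.6 to 0.95), with a steel bar handle on top near its front end. Origin: centre of its underside; +x points to its front (leading) end, the end that goes into the dock first, z up.
- case_handle (a point): middle of the handle's grip bar: a round bar 10 mm thick lying across the case (along its y), 62 mm free between its two legs, its axis 88 mm above the case's underside (28 mm clear between bar and case top) and 55 mm ahead of the case's centre.
- case_front (a point): middle of the case's front bottom edge, 75 mm ahead of its origin.
- case_rear (a point): middle of the case's rear bottom edge, 75 mm behind its origin.
- dock: dark steel docking plate fixed to the table, 150 mm wide, floor 9 mm above the table. Origin at table height; +x is the direction in which the case goes in, y across. The floor runs from x = -86 to +110 mm. Two low side rails stand 57 mm either side of the centre line (114 mm apart inside), their tops 23 mm above the table, from x = -80 to +90 mm.
- lip: bright steel lip across the dock's entrance, fixed: in the dock's frame x = -100 to -86 mm, 150 mm wide, top 13 mm above the table. Origin and axes as the dock's. As the middle of the pushed case passes the lip it tips: its front drops and its rear edge rises 13 to 17 mm; fingers rubbing on the rear face hold it down and the push grows past 20 N unless they are eased up with it, 5 to 20 mm.
- stop: fixed rigid aluminium end stop across the dock's far end, 90 mm wide, 18 mm thick, top 43 mm above the table. Origin: middle of the face that looks towards the lip, at table height; x as the dock's. It is set by hand, so this face lies 158 to 170 mm beyond the inner face of the lip. It does not give: a millimetre of overtravel is some 20 N. Sliding friction of the case takes about 2 to 6 N of the push.
- post: steel optical post on a round foot, 36 mm wide, 70 mm tall, standing; loose bystander, origin under its centre.
- objective: dark steel microscope objective, 34 mm wide, 45 mm tall, standing; loose bystander, origin under its centre.
- lens_ring: black lens ring, 44 mm wide, 10 mm tall, lying flat; loose bystander, origin under its centre.
- driver: screwdriver 160 mm long, lying (origin on its axis); loose bystander.
- screws: small closed glass jar, 44 mm wide, 55 mm tall; loose bystander, origin under its centre.
- meter: yellow multimeter 150 x 80 x 35 mm, lying; loose bystander, origin under its centre.
- basket: blue slatted plastic basket 140 x 200 x 70 mm; loose bystander, origin under its centre.
Things that resemble listed ones, but are neither listed nor needed, are in the scene too. Leave any pink or red look-alike of the case alone.

How it is judged:
By the outcome, as a careful person would: the job done as asked, in the order asked, and still so for the second after the job is handed in, with the robot touching nothing.
It also fails if it takes over 67 s, if anything falls off the work surface, if the arm or the gripper's body presses on something with over 40 N, if the wrist force passes 120 N, or if a joint passes its speed limit or range.

### The arm

A 7-joint arm with a two-finger parallel gripper is mounted at the origin on the work surface. World frame = base frame: x ahead of the robot, y to its left, z up, the work surface at z = 0. Lengths are in m, angles in rad, forces in N, time in s.
With the tool pointing down it reaches from about 0.4 to 0.85 m from the base axis. Payload 10.4 kg.
Tool frame: the origin (TCP) lies on the centre line of the jaws, within the pads' length; the fingertips stand 14 mm ahead of it and the grasp point (between the pads) lies 5 mm behind it (manip.tip_reach is the distance from the TCP to the fingertips, in m); z points along the fingers, y is the line along which they close (so a half turn about z gives the same grasp; the last joint's range is limited). The gripper opens to 85 mm and grips with 20 to 120 N. Pads are 22 mm wide; open, the fingers measure 114 mm over their backs; the gripper's body (76 mm by 85 mm) begins 54 mm behind the grasp point. The pads swing forward as they close: fully open they stand 13 mm farther back than shut.
Start: joints at [1.291, 0.332, -0.065, 1.46, 0.022, 1.35, -0.088], TCP at [0.159, -0.605, 0.245] pointing down, gripper open.
Joint ranges: [-2.6, 2.6], [-0.5, 2.12], [-1.47, 1.34], [0.16, 2.42], [-1.27, 4.41], [0.06, 2.06], [-2.6, 2.6]. Speed limits (rad/s): [2.22, 2.22, 2.79, 2.79, 3.14, 3.14, 3.14].

### API

Orientations are given as a unit quaternion [x, y, z, w].
In Python, from workcell import manip gives the robot as it stands.
- The arm moves only by the shell command python3 -m pendant 'ROWS' [FORCE]. ROWS is JSON, a list of rows, each a list of 7 numbers: the shift along the tool's x, y, z in units of 50 mm (1.0 is 50 mm), then the turn, a rotation vector about the tool's x, y, z in units of 8 degrees (1.0 is 8 degrees), then the opening, from -1 (shut) to 1 (fully open), so that 0 is half open. In form: [[dx, dy, dz, ax, ay, az, jaw], ...]. A call has exactly 10 rows; each row is the pose to reach, as a shift and turn from the pose commanded when the call began, along the tool's axes at that moment; what a row does not reach only later rows make up. A row lasts 1/8 s, in which the tool goes at most 62.5 mm and 10.7 degrees, less where a joint would pass 70% of its speed; a pose out of reach is approached as far as the arm can. A call with a gripper value outside its range is refused whole. The fingers move at their own pace and stop on an object; FORCE is the grip in N (left out, the last holds). Time passes only in rows, so rows that repeat a pose let the fingers close, or fill a call up. It gives the time, the measured TCP pose, the force, the opening and the grip force at its end, in the units of the state.
- manip.get_obs(): the state, without advancing time (a new reading comes with each control period).
- manip.camera(name): name is "scene" or "top" or "wrist"; returns (picture, depth): 480x640x3 uint8, red, green, blue; 480x640 float32, m along the optical axis (not along the pixel's ray), 0 where there is no reading.
- manip.get_calibration(name): a dict with "fx", "fy", "cx", "cy" (pixels), "D" ([k1, k2, p1, p2, k3] as OpenCV has them; the pictures are not rectified), "xyz" and "orientation" of the camera in the world. Camera axes: x right, y up, looking along -z (the intrinsics and any distortion apply to the point x, -y, -z); pixel columns grow to the right and rows downward; lengths in m; the calibration is good to about 2 mm. A picture is of the moment at which its call begins: read the wrist's pose just before it. get_calibration takes no time and is no camera call; for the wrist camera it gives the pose at the moment of the call.
- manip.hand_in(): hands the job in; it is judged then, once.
Trained networks look in the newest picture that a camera, given by its name, has taken for a name from the list of things; names that differ only in an ending like _2 or _b are one class to them, and where a whole thing is asked for, a point or a joint stands for the part that bears it (a point fixed in the world has none). Each returns a list of dicts, best first, with "p" (0 to 1); they miss things now and then, are a little off and sometimes report something else, mostly with a low value. They report only what shows in the picture. A call takes as long as a camera call. They do not tell look-alikes from the thing itself.
- manip.find_in(thing, camera): "box" ([left, top, right, bottom] in pixels, round what is visible of it).
- manip.trace(thing, camera): "pixels" (480x640 bool, what is visible of it) and "box" ([left, top, right, bottom] in pixels, round what is visible of it).
- manip.tip_of(thing, camera): "pixel" ([column, row] in pixels: a listed point, or the origin of a listed thing).
The state is a dict: "clock": time; "joint_pos": joint angles; "joint_velocities": joint speeds; "tau": joint torques, N m; "position": TCP position; "ee_rot": TCP orientation; "ft_force": force on the tool from outside, world axes, zero at the start; "torque": the same for the moment, N m; "grip_width": opening from 0.0 (shut) to 1.0 (fully open); "grasp_force": force on a finger pad.
Only numpy, scipy, OpenCV 4.12 (cv2) and the standard library are available. Lean on these libraries where they do the work, as an engineer would, in place of code of your own. Each camera call takes 0.05 s, during which the arm holds its last target. There are 200 camera calls.

## Working session

There is one attempt and no reset: what is moved stays moved. The work goes in short steps, Python scripts to look and compute and a shell command to move; the robot and the scene stay as the last step left them, time stands still between calls to the robot, and variables do not carry over. Pictures are saved under pics/ and viewed, at most 10 in all, crops included, and the job is handed in when it is done.

```bash
mkdir -p pics; ls; cat > h.py <<'E'
import numpy as np, cv2
from scipy.spatial.transform import Rotation as R
from workcell import manip
def world(cam,depth,px,cal=None):
    """pixels (N,2) -> world points using depth"""
    c=cal or manip.get_calibration(cam)
    px=np.atleast_2d(np.float64(px))
    K=np.array([[c['fx'],0,c['cx']],[0,c['fy'],c['cy']],[0,0,1]])
    n=cv2.undistortPoints(px.reshape(-1,1,2),K,np.array(c['D'],float)).reshape(-1,2)
    d=depth[px[:,1].round().astype(int).clip(0,479),px[:,0].round().astype(int).clip(0,639)]
    P=np.c_[n[:,0]*d,-n[:,1]*d,-d]
    return R.from_quat(c['orientation']).apply(P)+np.array(c['xyz']), d
def save(img,name): cv2.imwrite('pics/'+name,img[:,:,::-1])
E
python3 - <<'E'
from h import *
o=manip.get_obs();print(o['position'],o['ee_rot'],o['ft_force'],o['clock'],manip.tip_reach)
ims={}
for c in('scene','top'):
    im,d=manip.camera(c); ims[c]=im; np.savez('pics/'+c,im=im,d=d)
    k=manip.get_calibration(c);print(c,k)
    for t in('case_handle','case_front','case_rear','dock','lip','stop'):
        for r in manip.tip_of(t,c)[:3]: print(t,r['p'],r['pixel'],world(c,d,r['pixel'])[0].round(4))
save(ims['scene'],'s0.png');save(ims['top'],'t0.png')
E
```

```text
pics
[ 0.15863767 -0.60417095  0.24451399] [ 9.91766887e-01  1.28054402e-01 -1.31464224e-04 -7.02970175e-04] [-0.6515299  -0.91365187 -0.75289564] 0.0 0.014
scene {'fx': 614.8726082393326, 'fy': 614.8726082393326, 'cx': 315.5328444833855, 'cy': 236.37604189492032, 'D': array([-0.04498912,  0.        ,  0.        ,  0.        ,  0.        ]), 'xyz': array([ 1.09990961, -0.531272  ,  1.23912101]), 'orientation': array([0.27162886, 0.11832914, 0.40066471, 0.86699698])}
case_handle 0.92 [206.7, 336.0] [[ 0.5381 -0.3313  0.0554]]
case_handle 0.79 [327.1, 260.9] [[ 0.578  -0.0312  0.0925]]
case_handle 0.75 [70.5, 268.5] [[ 0.2301 -0.4732  0.0911]]
case_front 0.94 [202.2, 271.3] [[ 0.3671 -0.2339 -0.0019]]
case_front 0.93 [329.5, 275.0] [[ 0.5914 -0.0343  0.0525]]
case_front 0.73 [222.9, 353.1] [[ 0.5667 -0.3181 -0.0023]]
case_rear 0.79 [289.9, 320.2] [[ 0.6036 -0.1604  0.0091]]
case_rear 0.66 [133.6, 260.6] [[ 0.2744 -0.3502  0.0517]]
dock 0.76 [372.9, 234.3] [[0.5511 0.1451 0.0014]]
stop 0.83 [391.3, 211.6] [[0.5356 0.222  0.0122]]
stop 0.33 [288.6, 320.5] [[ 0.6001 -0.1614  0.0035]]
top 
[... 298 characters left out ...]
58])}
case_handle 0.98 [440.7, 215.2] [[ 0.559  -0.3384  0.0518]]
case_handle 0.91 [498.2, 330.6] [[ 0.2212 -0.5146 -0.0068]]
case_handle 0.75 [405.8, 276.1] [[ 0.3777 -0.2314  0.0555]]
case_front 0.82 [332.6, 214.3] [[ 0.5589 -0.018   0.0548]]
case_front 0.66 [402.1, 281.2] [[ 0.3629 -0.2205  0.055 ]]
case_front 0.56 [432.5, 216.3] [[ 0.5657 -0.3264 -0.0053]]
case_rear 0.84 [439.7, 327.3] [[ 0.2298 -0.3395 -0.0026]]
case_rear 0.66 [358.8, 261.0] [[ 0.4205 -0.0946  0.0589]]
case_rear 0.59 [463.0, 256.5] [[ 0.4364 -0.4003  0.0531]]
dock 0.63 [273.9, 223.0] [[ 5.407e-01  1.596e-01 -4.000e-04]]
dock 0.5 [188.8, 193.3] [[ 0.6315  0.4227 -0.0019]]
stop 0.68 [252.3, 222.3] [[0.5413 0.2247 0.0064]]
```

View pics/t0.png

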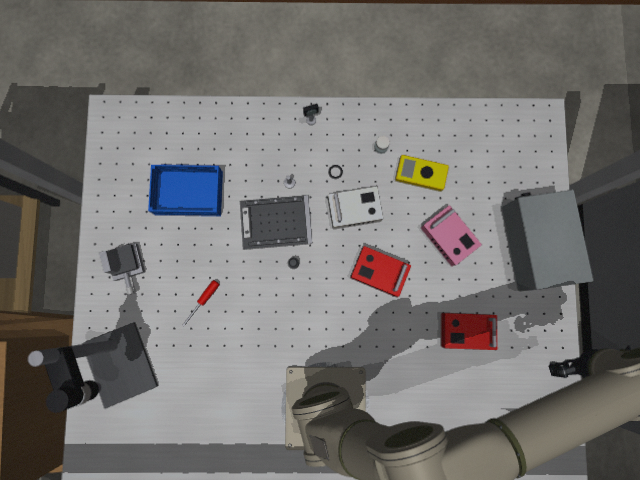

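View pics/s0.png

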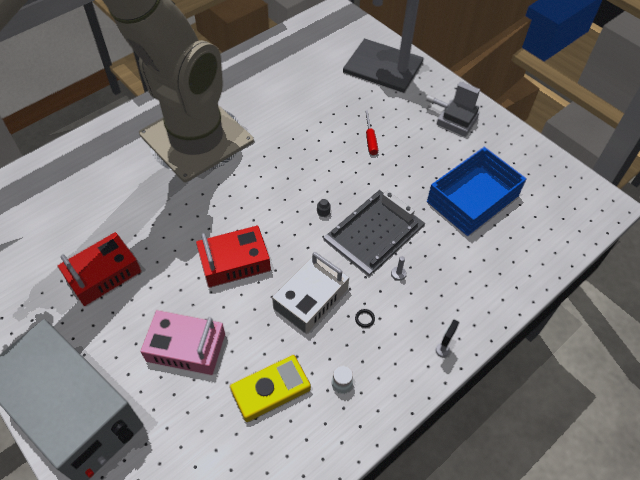

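The top view shows the white case at about (355,207), handle at its left end near (335,208). The dock is at (275,222), with the stop at (247,222) and the lip at (308,222), so the case goes in roughly along world +y. The post (290,181), objective (293,262) and ring (335,171) stand around them.

```bash
cat >> h.py <<'E'
def rect(P):
    (c,s,a)=cv2.minAreaRect(np.float32(P[:,:2]*1000)); b=cv2.boxPoints((c,s,a))
    e=b[1]-b[0];f=b[2]-b[1]; l=e if np.hypot(*e)>np.hypot(*f) else f
    return np.round(c,1),np.round(s,1),round(np.degrees(np.arctan2(l[1],l[0]))%180,2)
E
python3 - <<'E'
from h import *
for c in('top','scene'):
    z=np.load('pics/%s.npz'%c); im,d=z['im'],z['d']
    uv=np.stack(np.meshgrid(np.arange(640),np.arange(480)),-1).reshape(-1,2)
    P,dd=world(c,d,uv); h=im.reshape(-1,3).astype(int)
    reg=(dd>0)&(abs(P[:,0]-.56)<.12)
    def comp(m):
        m=m.reshape(480,640).astype(np.uint8); n,l,s,_=cv2.connectedComponentsWithStats(m)
        i=1+s[1:,4].argmax(); return P[(l==i).ravel()]
    print(c,'table z',np.median(P[reg&(abs(P[:,2])<.02),2]))
    m=reg&(P[:,2]>.042)&(P[:,2]<.064)&(P[:,1]<.07)&(P[:,1]>-.14)&(abs(P[:,0]-.56)<.09)
    q=comp(m);print('case top',len(q),rect(q),np.median(q[:,2]))
    m=reg&(P[:,2]>.07)&(P[:,2]<.11)&(P[:,1]<.07)&(P[:,1]>-.14)
    q=comp(m);print('handle',len(q),rect(q),np.median(q[:,2]),q.mean(0))
    m=reg&(h.sum(1)<330)&(P[:,1]>.03)&(P[:,1]<.27)&(P[:,2]<.03)
    q=comp(m);print('dock dark',len(q),rect(q))
    m=reg&(P[:,2]>.033)&(P[:,2]<.052)&(P[:,1]>.17)&(P[:,1]<.27)
    q=comp(m);print('stop',len(q),rect(q),q.mean(0))
    for t in('dock','lip','stop','case','post','objective','lens_ring'):
        for r in manip.trace(t,c)[:2]:
            q=P[(r['pixels'].ravel())&(dd>0)]; print(t,r['p'],rect(q),q[:,2].mean())
E
```

```text
top table z -0.0004385652318369404
case top 1388 (array([582.9, -78.3]), array([102.2, 138.7]), np.float32(99.86)) 0.05356481019031645
handle 95 (array([573.9, -30.1]), array([78.9, 10.2]), np.float32(8.78)) 0.09026626708102192 [ 0.57338166 -0.03025195  0.09021011]
dock dark 2918 (array([545.3, 160.8]), array([156.4, 198.5]), np.float32(95.04))
stop 190 (array([534.6, 239.9]), array([90.1, 18.2]), np.float32(5.95)) [0.53454296 0.23948511 0.0415169 ]
dock 0.58 (array([542.8, 162.7]), array([152.3, 196.2]), np.float32(95.4)) 0.009623930746636622
lip 0.55 (array([584. , -88.5]), array([100.7, 159.1]), np.float32(99.86)) 0.05384291435928562
lip 0.51 (array([552.4,  57.5]), array([149.2,  13.9]), np.float32(5.42)) 0.011389652919603633
stop 0.47 (array([539.4, 242.2]), array([100.6,  27.4]), np.float32(6.98)) 0.03488363619745
stop 0.18 (array([ 785.3, -164.4]), array([53.8, 41.1]), np.float32(35.5)) 0.04141045733398229
case 0.89 (array([590.5, -87.1]), array([114.4, 162.8]), np.float32(99.39)) 0.052198666456946444
case 0.88 (array([ 392.2, -159. ]), array([150.9, 101. ]), np.float32(67.8))
[... 1151 characters left out ...]
36233219052
stop 0.95 (array([531.4, 251. ]), array([104.6,  53.7]), np.float32(6.69)) 0.0318260644288199
case 0.93 (array([ 488.8, -368.2]), array([172.2, 128.7]), np.float32(37.56)) 0.049562867730795115
case 0.64 (array([ 378.5, -151. ]), array([159.9, 148.4]), np.float32(67.75)) 0.04820073676631808
post 0.59 (array([660.1, 125.9]), array([36.7, 70.4]), np.float32(131.93)) 0.018884235232295554
objective 0.74 (array([706.7, -30.2]), array([38.6, 43.4]), np.float32(134.79)) 0.006739822015778194
objective 0.7 (array([410.8,  96. ]), array([34.1, 54.2]), np.float32(177.29)) 0.026229296919824226
lens_ring 0.48 (array([704.1, -26.8]), array([43.6, 53.7]), np.float32(136.55)) 0.004070289920468864
```

```bash
cat >> h.py <<'E'
def delta(xyz,yaw,tilt=0,pose=None):
    """units to move to xyz with tool z down, tool x at world angle yaw (deg), then tilted about tool x"""
    o=manip.get_obs(); p,q=(o['position'],o['ee_rot']) if pose is None else pose
    r=R.from_quat(q); cy,sy=np.cos(np.radians(yaw)),np.sin(np.radians(yaw))
    t=R.from_matrix(np.array([[cy,sy,0],[sy,-cy,0],[0,0,-1]]))*R.from_rotvec([np.radians(tilt),0,0])
    return (r.inv().apply(np.array(xyz)-p)/.05).round(3),(np.degrees((r.inv()*t).as_rotvec())/8).round(3)
def st():
    o=manip.get_obs(); r=R.from_quat(o['ee_rot']).as_matrix()
    print('t',round(o['clock'],2),'p',o['position'].round(4),'yaw',np.degrees(np.arctan2(r[1,0],r[0,0])).round(2),'z',r[:,2].round(3),'F',np.round(o['ft_force'],1),'g',round(o['grip_width'],3),round(o['grasp_force'],1))
E
python3 - <<'E'
from h import *
st();print(delta([.577,-.055,.27],10)); c=manip.get_calibration('wrist'); o=manip.get_obs()
r=R.from_quat(o['ee_rot']).inv();print(c['fx'],r.apply(c['xyz']-o['position']),(r*R.from_quat(c['orientation'])).as_matrix().round(3))
E
```

```text
t 1.4 p [ 0.1588 -0.6045  0.2454] yaw 14.71 z [ 0. -0. -1.] F [-0.5  0.2  0.2] g 0.999 0.0
(array([10.882, -8.506, -0.494]), array([ 0.001, -0.   ,  0.589]))
386.5625495721708 [ 8.50983033e-02  7.32392590e-05 -1.28926905e-01] [[ 0.002  0.944  0.33 ]
 [ 1.    -0.001 -0.001]
 [-0.     0.33  -0.944]]
```

```bash
python3 -m pendant '[[0.6,-0.5,-0.5,0,0,0,1],[1.7,-1.4,-0.5,0,0,0.1,1],[2.8,-2.2,-0.5,0,0,0.2,1],[3.9,-3.0,-0.5,0,0,0.3,1],[5,-3.9,-0.5,0,0,0.4,1],[6.1,-4.8,-0.5,0,0,0.5,1],[7.2,-5.6,-0.5,0,0,0.6,1],[8.3,-6.5,-0.5,0,0,0.6,1],[9.4,-7.4,-0.5,0,0,0.6,1],[10.4,-8.2,-0.5,0,0,0.6,1]]' 60
python3 -m pendant '[[0.4,-0.3,0,0,0,0,0.6],[0.4,-0.3,0,0,0,0,0.3],[0.4,-0.3,0,0,0,0,0],[0.4,-0.3,0,0,0,0,0],[0.4,-0.3,0,0,0,0,0],[0.4,-0.3,0,0,0,0,0],[0.4,-0.3,0,0,0,0,0],[0.4,-0.3,0,0,0,0,0],[0.4,-0.3,0,0,0,0,0],[0.4,-0.3,0,0,0,0,0]]'
python3 - <<'E'
from h import *
st();c=manip.get_calibration('wrist'); im,d=manip.camera('wrist'); save(im,'w1.png')
np.savez('pics/w1',im=im,d=d,**{k:np.array(v) for k,v in c.items()})
print(manip.get_obs()['joint_pos'].round(2))
uv=np.stack(np.meshgrid(np.arange(640),np.arange(480)),-1).reshape(-1,2)
P,dd=world('wrist',d,uv,c)
for t in('dock','lip','stop','case','case_handle'):
    for r in manip.trace(t,'wrist')[:2]:
        q=P[(r['pixels'].ravel())&(dd>0)]; print(t,r['p'],r['box'],rect(q),np.percentile(q[:,2],[5,50,95]))
for t in('case_handle','case_front','case_rear','lip','dock','stop'):
    for r in manip.tip_of(t,'wrist')[:2]: print(t,r['p'],r['pixel'],world('wrist',d,r['pixel'],c)[0].round(4))
E
```

```text
clock: 2.65
position: [0.5224, -0.1232, 0.2707]
ee_rot: [0.996, 0.086, 0.0, 0.0]
ft_force: [1.2, -0.8, 0.0]
grip_width: 0.998
grasp_force: 0.0
clock: 3.9
position: [0.5386, -0.1065, 0.2703]
ee_rot: [0.996, 0.086, 0.0, 0.0]
ft_force: [0.4, -0.2, -0.4]
grip_width: 0.495
grasp_force: 0.0
t 3.9 p [ 0.5386 -0.1065  0.2703] yaw 9.92 z [ 0. -0. -1.] F [ 0.4 -0.2 -0.4] g 0.495 0.0
[ 0.6   0.2  -0.56  1.6   0.11  1.37 -1.37]
dock 0.55 [1.9, 68.3, 162.0, 223.4] (array([543.6, 153.5]), array([154. , 182.9]), np.float32(94.39)) [0.00798069 0.00944033 0.02362169]
lip 0.74 [155.0, 71.8, 175.5, 227.5] (array([552.4,  57. ]), array([154.4,  17.2]), np.float32(5.21)) [0.00421988 0.01281443 0.01445006]
stop 0.75 [0.0, 137.9, 8.5, 188.0] (array([517.5, 228.6]), array([49.6,  4.3]), np.float32(4.28)) [0.0095523  0.01417841 0.01999142]
stop 0.25 [243.8, 3.0, 286.8, 34.2] (array([694.4, -26.9]), array([25.5, 43.6]), np.float32(97.24)) [0.00069524 0.00969543 0.01138507]
case 0.9 [221.0, 84.5, 395.5, 208.1] (array([579.7, -83.8]), array([118. , 176.2]), np.float32(100.94)) [0.05403168 0.0554815  0.09119004]
[... 183 characters left out ...]
16.3] (array([ 413.2, -139.1]), array([236.6, 171.1]), np.float32(37.78)) [0.01591294 0.05539591 0.05700652]
case_handle 0.84 [482.4, 186.0, 629.6, 356.4] (array([ 491.4, -399.3]), array([207.2, 131.5]), np.float32(38.29)) [0.01494373 0.05550298 0.09052097]
case_handle 0.91 [393.4, 390.1] [[ 0.5425 -0.1293  0.2999]]
case_handle 0.83 [577.4, 250.7] [[ 0.5472 -0.3328  0.0931]]
case_front 0.84 [527.8, 206.6] [[ 0.564  -0.3251  0.0073]]
case_rear 0.96 [450.4, 444.6] [[ 0.2238 -0.3427  0.0031]]
case_rear 0.88 [291.3, 287.1] [[ 0.4245 -0.0916  0.0007]]
lip 0.23 [234.6, 152.4] [[ 0.5778 -0.0309  0.0945]]
dock 0.82 [82.3, 145.8] [[0.5468 0.1424 0.0082]]
stop 0.8 [5.6, 142.1] [[0.5381 0.2277 0.0077]]
```

View pics/w1.png

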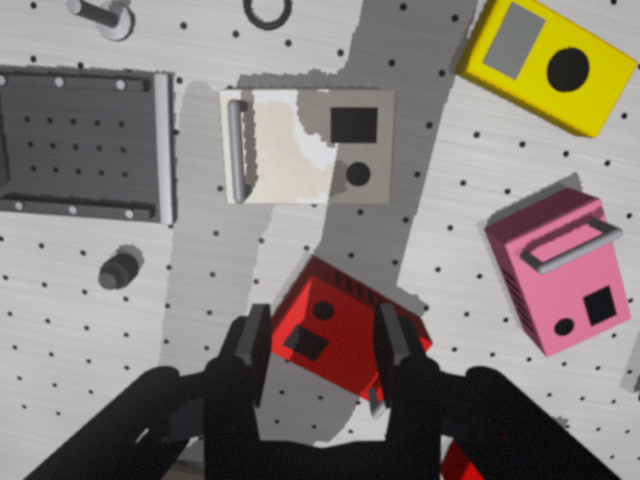

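The wrist view shows the white case at (221–395, 88–205) with its handle bar at about (235,152), the lip at (165,150), and the dock to its left. The case is about 5° out of line with the dock.

```bash
python3 - <<'E'
from h import *
z=np.load('pics/w1.npz'); c={k:z[k] for k in('fx','fy','cx','cy','D','xyz','orientation')}
c={k:(float(v) if v.ndim==0 else v) for k,v in c.items()}
uv=np.stack(np.meshgrid(np.arange(640),np.arange(480)),-1).reshape(-1,2)
P,dd=world('wrist',z['d'],uv,c); u,v=uv.T
def box(a,b,l,t,r,bt): return P[(dd>0)&(P[:,2]>a)&(P[:,2]<b)&(u>=l)&(u<r)&(v>=t)&(v<bt)]
q=box(.045,.065,200,75,410,220);print('top',rect(q),np.median(q[:,2]))
q=box(.08,.1,220,90,260,215);print('handle',rect(q),q.mean(0),q[:,2].max())
g=z['im'].reshape(-1,3).sum(1)
q=box(.0108,.018,150,60,180,235);print('lip',rect(q),np.median(q[:,2]))
q=box(.018,.028,0,60,150,110);print('rail L?',rect(q))
q=box(.018,.028,0,190,160,230);print('rail R?',rect(q))
E
```

```text
top (array([586. , -85.5]), array([100.8, 152.1]), np.float32(100.06)) 0.055410547069337984
handle (array([576.5, -31.2]), array([80.7, 10.7]), np.float32(9.94)) [ 0.57824106 -0.03176496  0.09195122] 0.09587080138076925
lip (array([553.8,  58.3]), array([150.3,  25.3]), np.float32(2.43)) 0.013091376525897425
rail L? (array([607.7, 146.8]), array([ 10.6, 145.6]), np.float32(95.52))
rail R? (array([483.3, 146. ]), array([ 11.3, 166.4]), np.float32(95.37))
```

```bash
python3 - <<'E'
from h import *
st();print(delta([.5764,-.0313,.083],10))
E
```

```text
t 4.5 p [ 0.5385 -0.1065  0.2703] yaw 9.91 z [ 0. -0. -1.] F [-0.3  0.3 -0.3] g 0.498 0.0
(array([ 1.005, -1.352,  3.746]), array([ 0.001, -0.   , -0.011]))
```

```bash
python3 -m pendant '[[0.3,-0.5,0.2,0,0,0,0],[0.8,-1.1,0.6,0,0,0,0],[1,-1.35,1.2,0,0,0,0],[1,-1.35,1.8,0,0,0,0],[1,-1.35,2.4,0,0,0,0],[1,-1.35,2.8,0,0,0,0],[1,-1.35,3.2,0,0,0,0],[1,-1.35,3.5,0,0,0,0],[1,-1.35,3.74,0,0,0,0],[1,-1.35,3.74,0,0,0,0]]' 70
python3 - <<'E'
from h import *
st();c=manip.get_calibration('wrist'); im,d=manip.camera('wrist'); save(im,'w2.png')
E
```

```text
clock: 5.75
position: [0.5758, -0.0314, 0.0826]
ee_rot: [0.996, 0.086, -0.001, -0.0]
ft_force: [0.2, 0.1, 0.4]
grip_width: 0.497
grasp_force: 0.0
t 5.75 p [ 0.5758 -0.0314  0.0826] yaw 9.92 z [-0.001  0.    -1.   ] F [0.2 0.1 0.4] g 0.497 0.0
```

View pics/w2.png

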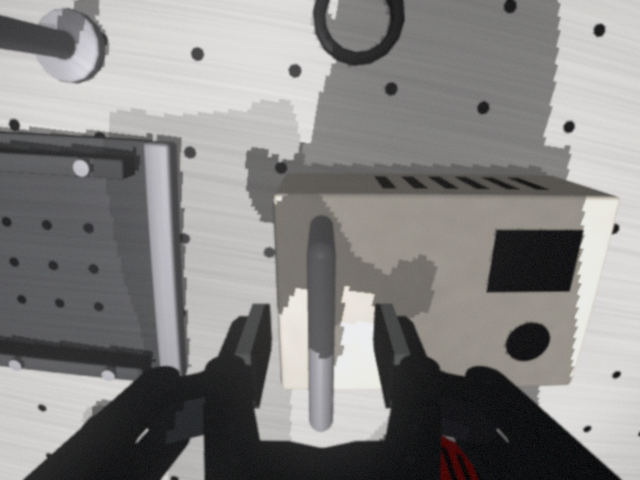

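The bar at (320,310) lies midway between the open fingers (255 and 390), so I can close.

```bash
python3 -m pendant '[[0,0,0,0,0,0,-0.4],[0,0,0,0,0,0,-0.7],[0,0,0,0,0,0,-1],[0,0,0,0,0,0,-1],[0,0,0,0,0,0,-1],[0,0,0,0,0,0,-1],[0,0,0,0,0,0,-1],[0,0,0,0,0,0,-1],[0,0,0,0,0,0,-1],[0,0,0,0,0,0,-1]]' 70
python3 - <<'E'
from h import *
# handle lift: rear stays; then lateral/yaw shift
th=np.radians(9.2);h0=np.array([.5764,-.0313]);u=np.array([np.cos(np.radians(100)),np.sin(np.radians(100))])
f=.157*np.cos(np.radians(34.1)+th)-.130
print(delta([*(h0+f*u),.083+.0197],10,9.2))
a=np.array([-.0941,.9956]);O=np.array([.545,.1495])
for s in(-.16,-.1125-.004): 
    t=O+s*a; print(s,t,delta([*t,.1027],5.4,9.2))
E
```

```text
clock: 7.05
position: [0.5765, -0.0313, 0.084]
ee_rot: [0.996, 0.086, 0.0, 0.0]
ft_force: [-1.5, 0.1, 6.0]
grip_width: 0.087
grasp_force: 68.4
(array([-0.002,  0.314, -0.374]), array([ 1.152, -0.007, -0.01 ]))
-0.16 [ 0.560056 -0.009796] (array([-0.25 , -0.48 , -0.375]), array([1.151, 0.039, 0.564]))
-0.1165 [0.55596265 0.0335126 ] (array([-0.182, -1.348, -0.375]), array([1.151, 0.039, 0.564]))
```

```bash
python3 -m pendant '[[0,0.05,-0.07,0.2,0,0,-1],[0,0.1,-0.13,0.4,0,0,-1],[0,0.15,-0.2,0.58,0,0,-1],[0,0.2,-0.26,0.77,0,0,-1],[0,0.26,-0.32,0.96,0,0,-1],[0,0.31,-0.37,1.15,0,0,-1],[0,0.31,-0.37,1.15,0,0,-1],[0,0.31,-0.37,1.15,0,0,-1],[0,0.31,-0.37,1.15,0,0,-1],[0,0.31,-0.37,1.15,0,0,-1]]' 70
cat >> h.py <<'E'
def case_look(n):
    """white case's pose in the dock frame, from the scene camera's and top camera's clouds"""
    a=np.radians(95.4); O=np.array([.545,.1495])
    for c in('scene','top'):
        im,d=manip.camera(c); save(im,'%s_%s.png'%(n,c)); uv=np.stack(np.meshgrid(np.arange(640),np.arange(480)),-1).reshape(-1,2)
        P,dd=world(c,d,uv); rgb=im.reshape(-1,3).astype(int); x=P[:,:2]-O
        p=np.c_[x@[np.cos(a),np.sin(a)],x@[-np.sin(a),np.cos(a)],P[:,2]]*1000
        m=(dd>0)&(p[:,0]>-330)&(p[:,0]<110)&(abs(p[:,1])<90)&(p[:,2]>35)&(p[:,2]<85)
        q=p[m]; print(c,'case top in dock mm',len(q),rect(q/1000))
E
python3 - <<'E'
from h import *
st()
case_look('l1')
E
```

```text
clock: 8.3
position: [0.5787, -0.0472, 0.1015]
ee_rot: [0.993, 0.086, -0.007, -0.079]
ft_force: [1.5, -1.0, -5.1]
grip_width: 0.089
grasp_force: 68.7
t 8.3 p [ 0.5787 -0.0472  0.1015] yaw 9.9 z [-0.028  0.157 -0.987] F [ 1.5 -1.  -5.1] g 0.089 68.7
scene case top in dock mm 2930 (array([-112.7,  -11.6]), array([431. , 102.9]), np.float32(4.14))
top case top in dock mm 594 (array([-72.5, -10.3]), array([346.2, 104.2]), np.float32(1.56))
```

View pics/l1_scene.png

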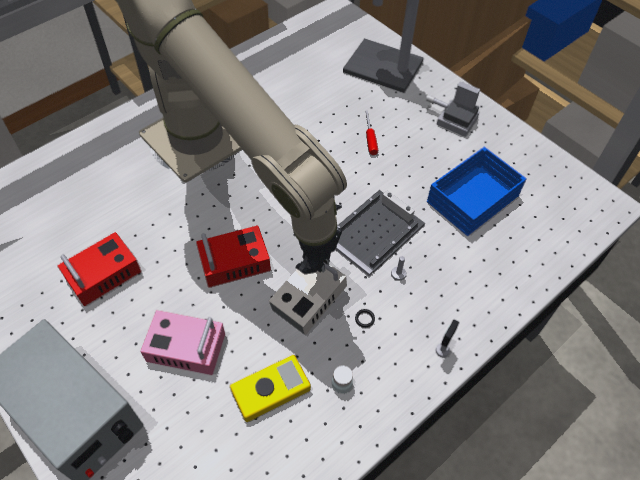

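The scene view shows the case at (310,298), gripped and pitched front-up with its rear on the table. Neighbours are untouched. Next I swing it into line and drag it forward.

```bash
python3 - <<'E'
from h import *
a=np.array([-.0941,.9956]);O=np.array([.545,.1495])
for s in(-.19,-.165,-.117): 
    t=O+(s+.0008)*a; print(s,delta([*t,.103],5.4,9.2))
E
```

```text
-0.19 (array([-0.285, -0.221,  0.006]), array([0.005, 0.092, 0.555]))
-0.165 (array([-0.246, -0.713,  0.086]), array([0.005, 0.092, 0.555]))
-0.117 (array([-0.17 , -1.658,  0.238]), array([0.005, 0.092, 0.555]))
```

```bash
python3 -m pendant '[[-0.05,-0.04,0,0,0.01,0.09,-1],[-0.1,-0.08,0,0,0.03,0.19,-1],[-0.15,-0.12,0,0,0.05,0.28,-1],[-0.2,-0.17,0,0,0.06,0.37,-1],[-0.25,-0.2,0,0,0.08,0.47,-1],[-0.28,-0.25,0.01,0,0.09,0.56,-1],[-0.28,-0.38,0.03,0,0.09,0.56,-1],[-0.27,-0.5,0.05,0,0.09,0.56,-1],[-0.26,-0.62,0.07,0,0.09,0.56,-1],[-0.25,-0.71,0.08,0,0.09,0.56,-1]]' 70
cat >> h.py <<'E'
def wrist_look(n):
    c=manip.get_calibration('wrist'); im,d=manip.camera('wrist'); save(im,n+'.png')
    np.savez('pics/'+n,im=im,d=d,xyz=c['xyz'],orientation=c['orientation'])
    uv=np.stack(np.meshgrid(np.arange(640),np.arange(480)),-1).reshape(-1,2)
    P,dd=world('wrist',d,uv,c); a=np.radians(95.4); x=P[:,:2]-[.545,.1495]
    return im,uv,dd,np.c_[x@[np.cos(a),np.sin(a)],x@[-np.sin(a),np.cos(a)],P[:,2]]*1000
E
python3 - <<'E'
from h import *
st(); im,uv,dd,p=wrist_look('w3')
# +y dock = left = world -x (towards robot); camera sees right side (y<0)
for x0 in range(-290,-110,20):
    m=(dd>0)&(abs(p[:,0]-x0)<4)&(p[:,2]>35)&(p[:,2]<90)&(p[:,1]<0)&(p[:,1]>-75)
    if m.sum()>5: q=p[m]; i=q[:,1].argsort()[:8]; print(x0,m.sum(),'right edge y',np.median(q[i,1]).round(1),'z',np.median(q[:,2]).round(1))
E
```

```text
clock: 9.65
position: [0.5603, -0.013, 0.1035]
ee_rot: [0.996, 0.047, -0.004, -0.08]
ft_force: [0.3, -0.9, -6.5]
grip_width: 0.086
grasp_force: 68.5
t 9.65 p [ 0.5603 -0.013   0.1035] yaw 5.41 z [-0.015  0.159 -0.987] F [ 0.3 -0.9 -6.5] g 0.086 68.5
-290 106 right edge y -48.9 z 54.1
-270 1891 right edge y -51.0 z 57.6
-250 2043 right edge y -50.9 z 60.8
-230 2152 right edge y -51.1 z 63.8
-210 2204 right edge y -51.0 z 66.9
-190 2241 right edge y -50.8 z 70.1
-170 2261 right edge y -50.6 z 73.3
-150 2053 right edge y -50.5 z 76.5
```

View pics/w3.png

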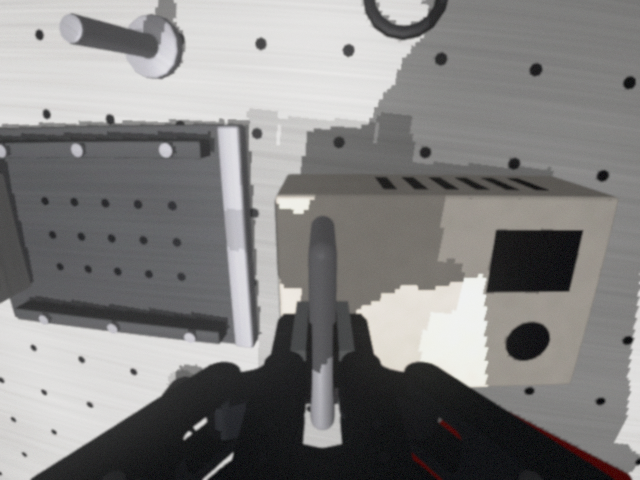

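The case is now in line: its right side sits at y ≈ -51 with even spacing, its front is raised about 23 mm, and the lip is at columns 220–255. I'll check the dock frame from this close view too.

```bash
python3 - <<'E'
from h import *
z=np.load('pics/w3.npz'); c=manip.get_calibration('wrist'); c['xyz'],c['orientation']=z['xyz'],z['orientation']
uv=np.stack(np.meshgrid(np.arange(640),np.arange(480)),-1).reshape(-1,2); u,v=uv.T
P,dd=world('wrist',z['d'],uv,c); a=np.radians(95.4); x=P[:,:2]-[.545,.1495]
p=np.c_[x@[np.cos(a),np.sin(a)],x@[-np.sin(a),np.cos(a)],P[:,2]]*1000
def s(n,m): print(n,m.sum(),rect(p[m]/1000),np.median(p[m,2]).round(1))
ok=dd>0
s('railR',ok&(p[:,2]>18.5)&(p[:,2]<27)&(abs(p[:,1]+62)<12)&(p[:,0]>-80)&(u<210))
s('railL',ok&(p[:,2]>18.5)&(p[:,2]<27)&(abs(p[:,1]-62)<12)&(p[:,0]>-80)&(u<210))
s('lip',ok&(z['im'].reshape(-1,3).min(1)>120)&(p[:,2]>9)&(p[:,2]<17)&(u>195)&(u<262)&(abs(p[:,0]+93)<15))
q=p[ok&(abs(p[:,2]-20)<12)&(abs(p[:,1])<40)&(p[:,0]>60)&(p[:,0]<95)]
print('stop face',len(q),np.median(q[:,0]) if len(q) else '')
for yy in(-30,-15,0,15,30):
    w=q[abs(q[:,1]-yy)<5]; print(yy,len(w),np.median(w[w[:,2]>14][:,0]) if len(w) else '')
print(delta([*(np.array([.545,.1495])+(-.117+.0008)*np.array([-.0941,.9956])),.1035],5.4,9.1))
E
```

```text
railR 3399 (array([ -7.6, -62.7]), array([ 10.4, 144.8]), np.float32(179.82)) 23.3
railL 2893 (array([ 7.7, 60.9]), array([ 11.6, 164.5]), np.float32(179.87)) 23.2
lip 4522 (array([-92.7,  -0.1]), array([150.4,  22.3]), np.float32(87.36)) 13.3
stop face 4290 79.89259287391644
-30 442 81.16114249742131
-15 497 81.39741886521169
0 554 81.22303820956603
15 607 81.30746437625922
30 613 81.44958251406678
(array([ 0.002, -0.915,  0.15 ]), array([-0.016,  0.003,  0.004]))
```

```bash
python3 -m pendant '[[0,-0.1,0.02,0,0,0,-1],[0,-0.22,0.035,0,0,0,-1],[0,-0.34,0.055,0,0,0,-1],[0,-0.46,0.075,0,0,0,-1],[0,-0.58,0.095,0,0,0,-1],[0,-0.7,0.115,0,0,0,-1],[0,-0.8,0.13,0,0,0,-1],[0,-0.87,0.14,0,0,0,-1],[0,-0.91,0.15,0,0,0,-1],[0,-0.91,0.15,0,0,0,-1]]' 70
cat >> h.py <<'E'
def side(p,dd,x0,x1,step=20):
    for s in range(x0,x1,step):
        m=(dd>0)&(abs(p[:,0]-s)<4)&(p[:,2]>35)&(p[:,2]<90)&(p[:,1]<0)&(p[:,1]>-75)
        if m.sum()>50: q=p[m]; i=q[:,1].argsort()[:8]; print(s,m.sum(),'right y',np.median(q[i,1]).round(1),'z',np.median(q[:,2]).round(1))
E
python3 - <<'E'
from h import *
st(); im,uv,dd,p=wrist_look('w4'); side(p,dd,-250,-90,30)
m=(dd>0)&(p[:,2]>55)&(p[:,2]<84)&(p[:,1]<-15)&(p[:,1]>-45); q=p[m]
print('front top edge x',np.percentile(q[:,0],[0.5,99,99.7]))
a=np.array([-.0941,.9956]);O=np.array([.545,.1495])
o=manip.get_obs(); 
# lower: pivot about rear: pitch 9->5
th=np.radians([9.0,5.0]); r=.157; 
f=r*np.cos(np.radians(34.1)+th); h=r*np.sin(np.radians(34.1)+th); print('fwd',f[1]-f[0],'up',h[1]-h[0])
# bar = tcp-5mm z
Rm=R.from_quat(o['ee_rot']).as_matrix(); bar=o['position']-.005*Rm[:,2]
nb=bar+np.array([*(a*(f[1]-f[0])),h[1]-h[0]])
zz=np.array([*(np.sin(th[1])*a),-np.cos(th[1])]); print(delta(nb+.005*zz,5.4,5.0))
E
```

```text
clock: 10.95
position: [0.5561, 0.0324, 0.1035]
ee_rot: [0.996, 0.047, -0.004, -0.08]
ft_force: [0.7, 0.3, -5.8]
grip_width: 0.091
grasp_force: 68.6
t 10.95 p [0.5561 0.0324 0.1035] yaw 5.39 z [-0.015  0.159 -0.987] F [ 0.7  0.3 -5.8] g 0.091 68.6
-220 1970 right y -50.9 z 58.3
-190 2121 right y -51.0 z 63.0
-160 2219 right y -51.0 z 67.6
-130 2276 right y -50.7 z 72.4
-100 2285 right y -50.7 z 77.2
front top edge x [-238.419962    -94.90233521  -93.44445459]
fwd 0.00720380847998961 up -0.008257880701173545
(array([-0.   , -0.108,  0.186]), array([-0.527, -0.001, -0.003]))
```

View pics/w4.png

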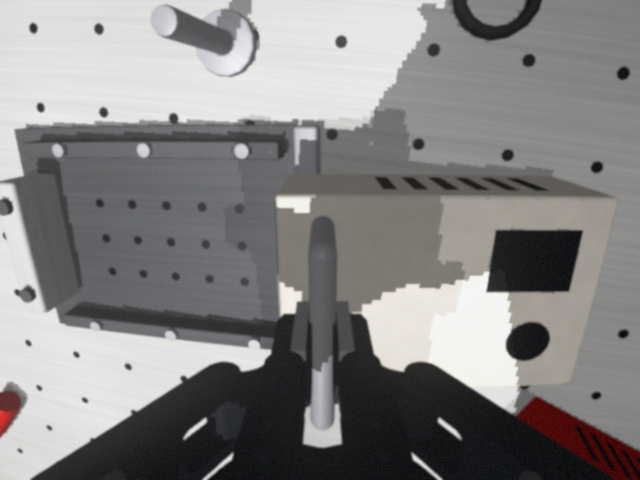

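The case front now stands over the lip, in line (right side at y = -51 throughout). The front's lower edge is at x ≈ -85, just past the lip's inner edge. Lowering.

```bash
python3 -m pendant '[[0,-0.02,0.03,-0.08,0,0,-1],[0,-0.04,0.06,-0.16,0,0,-1],[0,-0.06,0.09,-0.24,0,0,-1],[0,-0.07,0.12,-0.32,0,0,-1],[0,-0.08,0.14,-0.4,0,0,-1],[0,-0.1,0.16,-0.46,0,0,-1],[0,-0.11,0.18,-0.52,0,0,-1],[0,-0.11,0.19,-0.55,0,0,-1],[0,-0.11,0.19,-0.55,0,0,-1],[0,-0.11,0.19,-0.55,0,0,-1]]' 70
python3 - <<'E'
from h import *
st(); im,uv,dd,p=wrist_look('w5'); side(p,dd,-230,-90,30)
E
```

```text
clock: 12.25
position: [0.5558, 0.0385, 0.0961]
ee_rot: [0.998, 0.047, -0.002, -0.041]
ft_force: [-5.4, -2.4, 9.4]
grip_width: 0.088
grasp_force: 70.2
t 12.25 p [0.5558 0.0385 0.0961] yaw 5.34 z [-0.007  0.082 -0.997] F [-5.4 -2.4  9.4] g 0.088 70.2
-230 1797 right y -51.1 z 55.9
-200 1981 right y -50.9 z 59.0
-170 2099 right y -51.2 z 61.7
-140 2180 right y -51.1 z 64.6
-110 1004 right y -50.8 z 67.5
```

```bash
python3 -m pendant '[[0,0,-0.01,0,0,0,-0.8],[0,0,-0.02,0,0,0,-0.5],[0,0,-0.02,0,0,0,-0.2],[0,0,-0.02,0,0,0,0],[0,0,-0.02,0,0,0,0],[0,0,-0.1,0,0,0,0],[0,0,-0.4,0,0,0,0],[0,0,-0.9,0,0,0,0],[0,0,-1.5,0,0,0,0],[0,0,-2,0,0,0,0]]' 70
python3 - <<'E'
from h import *
st(); im,uv,dd,p=wrist_look('w6'); side(p,dd,-230,-90,30)
m=(dd>0)&(p[:,2]>50)&(p[:,2]<75)&(p[:,1]<-15)&(p[:,1]>-45); q=p[m]
print('top x extent',np.percentile(q[:,0],[0.3,1,99,99.7]))
m=(dd>0)&(p[:,2]>45)&(p[:,2]<78)&(abs(p[:,1])<70)&(p[:,0]>-260)&(p[:,0]<-60);print(rect(p[m]/1000))
print(delta([*(np.array([.545,.1495])+(-.28)*np.array([-.0941,.9956])),.19],95.4))
E
```

```text
clock: 13.55
position: [0.5566, 0.0307, 0.197]
ee_rot: [0.998, 0.047, -0.001, -0.042]
ft_force: [-0.6, 1.0, -0.3]
grip_width: 0.497
grasp_force: 0.0
t 13.55 p [0.5566 0.0307 0.197 ] yaw 5.38 z [-0.006  0.083 -0.997] F [-0.6  1.  -0.3] g 0.497 0.0
-230 831 right y -50.6 z 55.9
-200 851 right y -50.8 z 59.1
-170 886 right y -50.9 z 61.8
-140 903 right y -50.8 z 64.7
-110 319 right y -50.5 z 67.6
top x extent [-237.30482879 -236.26809277  -90.42058512  -89.07167513]
(array([-163.9,   -0.9]), array([100.7, 151.5]), np.float32(179.86))
(array([-0.034,  3.216, -0.063]), array([ -0.434,  -0.498, -11.246]))
```

View pics/w6.png

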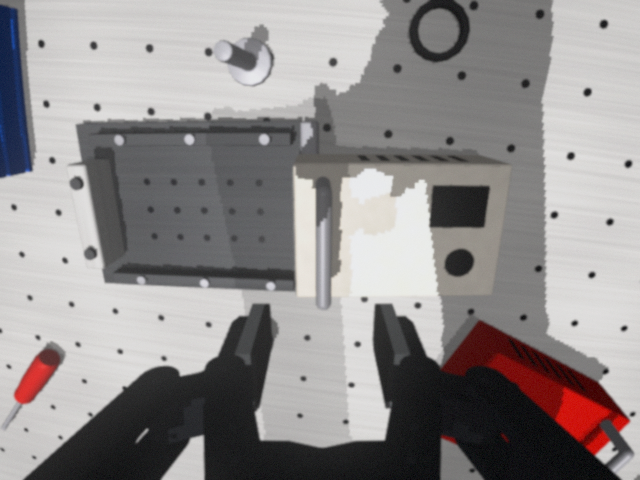

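The case rests on the lip, square and centred (front at columns 295–300, rails either side), and the gripper is clear. Next I go round behind it with a quarter turn.

```bash
python3 -m pendant '[[0,0.4,-0.06,-0.05,-0.05,-1.2,0.2],[0,0.8,-0.06,-0.1,-0.1,-2.4,0.2],[0,1.2,-0.06,-0.14,-0.16,-3.6,0.2],[-0.02,1.6,-0.06,-0.19,-0.21,-4.8,0.2],[-0.02,2,-0.06,-0.23,-0.27,-6,0.2],[-0.03,2.4,-0.06,-0.28,-0.32,-7.2,0.2],[-0.03,2.8,-0.06,-0.32,-0.37,-8.4,0.2],[-0.03,3.2,-0.06,-0.37,-0.42,-9.6,0.2],[-0.03,3.22,-0.06,-0.42,-0.48,-10.8,0.2],[-0.03,3.22,-0.06,-0.434,-0.498,-11.25,0.2]]'
python3 - <<'E'
from h import *
st(); print(manip.get_obs()['joint_pos'].round(2))
a=np.array([-.0941,.9956]);n=np.array([-.9956,-.0941]);O=np.array([.545,.1495])
print(delta([*(O-.28*a-.001*n),.028],95.4))
E
```

```text
clock: 14.85
position: [0.5699, -0.1298, 0.185]
ee_rot: [0.672, 0.741, -0.002, -0.002]
ft_force: [-1.2, 0.2, 0.1]
grip_width: 0.601
grasp_force: 0.0
t 14.85 p [ 0.5699 -0.1298  0.185 ] yaw 95.61 z [-0.005  0.    -1.   ] F [-1.2  0.2  0.1] g 0.601 0.0
[ 0.78  0.39 -0.79  1.61  0.29  1.26  0.04]
(array([0.005, 0.066, 3.139]), array([-0.035, -0.004,  0.027]))
```

```bash
python3 -m pendant '[[0,0.06,0.5,0,0,0.02,0.2],[0,0.06,1,0,0,0.02,0.2],[0,0.06,1.5,0,0,0.02,0.2],[0,0.06,2,-0.03,0,0.02,0.2],[0,0.06,2.4,-0.03,0,0.02,0.2],[0,0.06,2.7,-0.03,0,0.02,0.2],[0,0.06,2.9,-0.03,0,0.02,0.2],[0,0.06,3.05,-0.03,0,0.02,0.2],[0,0.06,3.13,-0.03,0,0.02,0.2],[0.1,0.06,3.13,-0.03,0,0.02,0.2]]'
cat >> h.py <<'E'
def ds():
    o=manip.get_obs(); a=np.radians(95.4); x=o['position'][:2]-[.545,.1495]; F=np.array(o['ft_force']); A=[np.cos(a),np.sin(a)];N=[-np.sin(a),np.cos(a)]
    r=R.from_quat(o['ee_rot']).as_matrix()
    print('t %.2f dock x %.1f y %.1f z %.1f yawerr %.2f  Fx %.1f Fy %.1f Fz %.1f Tz %.2f'%(o['clock'],x@A*1e3,x@N*1e3,o['position'][2]*1e3,np.degrees(np.arctan2(r[1,0],r[0,0]))-95.4,F[:2]@A,F[:2]@N,F[2],o['torque'][2]))
E
python3 - <<'E'
from h import *
st();ds();im,d=manip.camera('wrist');save(im,'w7.png')
E
```

```text
clock: 16.1
position: [0.5714, -0.1242, 0.0276]
ee_rot: [0.674, 0.739, -0.0, -0.001]
ft_force: [-1.0, 0.2, 0.5]
grip_width: 0.601
grasp_force: 0.0
t 16.1 p [ 0.5714 -0.1242  0.0276] yaw 95.25 z [-0.002  0.001 -1.   ] F [-1.   0.2  0.5] g 0.601 0.0
t 16.10 dock x -275.0 y -0.6 z 27.6 yawerr -0.15  Fx 0.3 Fy 1.0 Fz 0.5 Tz -0.01
```

View pics/w7.png

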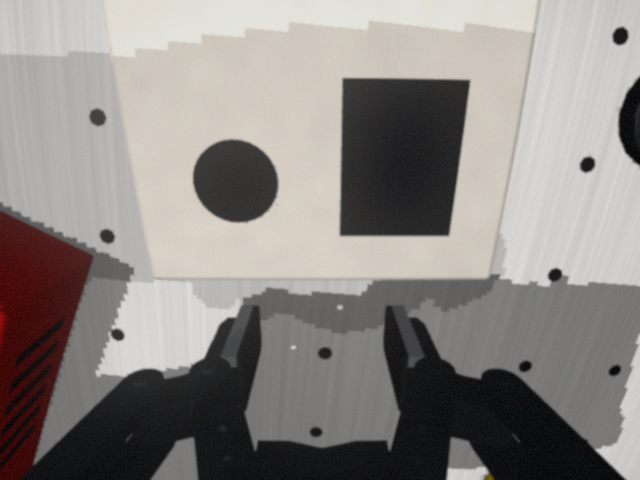

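The fingers stand behind and centred on the case's rear face (edge at row 278, columns 155–490). First contact push now.

```bash
python3 -m pendant '[[0.1,0,0,0,0,-0.02,0.2],[0.2,0,0,0,0,-0.02,0.2],[0.3,0,0,0,0,-0.02,0.2],[0.4,0,0,0,0,-0.02,0.2],[0.46,0,0,0,0,-0.02,0.2],[0.52,0,0,0,0,-0.02,0.2],[0.58,0,0,0,0,-0.02,0.2],[0.64,0,0,0,0,-0.02,0.2],[0.7,0,0,0,0,-0.02,0.2],[0.76,0,0,0,0,-0.02,0.2]]' >/dev/null
python3 -c "
from h import *
ds()"
```

```text
t 17.40 dock x -238.7 y -0.5 z 27.6 yawerr -0.06  Fx -6.3 Fy 0.4 Fz 0.3 Tz 0.05
```

```bash
python3 -m pendant '[[0.08,0,0,0,0,0,0.2],[0.16,0,0,0,0,0,0.2],[0.24,0,0,0,0,0,0.2],[0.32,0,0,0,0,0,0.2],[0.4,0,0,0,0,0,0.2],[0.48,0,-0.01,0,0,0,0.2],[0.55,0,-0.02,0,0,0,0.2],[0.62,0,-0.04,0,0,0,0.2],[0.68,0,-0.06,0,0,0,0.2],[0.74,0,-0.08,0,0,0,0.2]]' >/dev/null
python3 - <<'E'
from h import *
ds(); im,uv,dd,p=wrist_look('w8'); side(p,dd,-210,-40,20)
E
```

```text
t 18.65 dock x -202.4 y -0.8 z 32.0 yawerr -0.09  Fx -8.7 Fy 0.2 Fz 2.5 Tz 0.01
-210 2240 right y -59.6 z 78.8
-190 7130 right y -62.3 z 73.2
-170 4019 right y -50.4 z 61.8
-150 5088 right y -50.4 z 63.9
-130 6473 right y -50.4 z 65.5
-110 8143 right y -50.5 z 67.5
```

```bash
python3 -m pendant '[[0.02,0,-0.03,0,0,0,0.2],[0.05,0,-0.06,0,0,0,0.2],[0.08,0,-0.08,0,0,0,0.2],[0.11,0,-0.1,0,0,0,0.2],[0.14,0,-0.12,0,0,0,0.2],[0.17,0,-0.13,0,0,0,0.2],[0.2,0,-0.14,0,0,0,0.2],[0.23,0,-0.15,0,0,0,0.2],[0.26,0,-0.16,0,0,0,0.2],[0.29,0,-0.16,0,0,0,0.2]]' >/dev/null
python3 - <<'E'
from h import *
ds(); im,uv,dd,p=wrist_look('w9'); side(p,dd,-190,-40,20)
E
```

```text
t 19.95 dock x -187.9 y -1.1 z 40.3 yawerr -0.09  Fx -7.9 Fy 0.9 Fz 5.0 Tz 0.01
-190 1589 right y -56.6 z 84.4
-170 3618 right y -52.1 z 67.8
-150 4309 right y -50.7 z 68.2
-130 5232 right y -50.6 z 68.4
-110 6233 right y -50.8 z 68.2
-90 7262 right y -50.8 z 68.4
```

```bash
python3 -m pendant '[[0.01,0,-0.04,0,0,0,0.2],[0.03,0,-0.08,0,0,0,0.2],[0.05,0,-0.11,0,0,0,0.2],[0.09,0,-0.13,0,0,0,0.2],[0.13,0,-0.14,0,0,0,0.2],[0.17,0,-0.15,0,0,0,0.2],[0.21,0,-0.15,0,0,0,0.2],[0.25,0,-0.15,0,0,0,0.2],[0.29,0,-0.15,0,0,0,0.2],[0.33,0,-0.15,0,0,0,0.2]]' >/dev/null
python3 - <<'E'
from h import *
ds(); im,uv,dd,p=wrist_look('w10'); side(p,dd,-170,-20,20)
E
```

```text
t 21.25 dock x -168.7 y -0.6 z 47.1 yawerr 0.05  Fx -3.2 Fy -0.3 Fz -2.9 Tz 0.00
-170 574 right y -43.3 z 73.7
-150 3574 right y -50.3 z 71.8
-130 4170 right y -50.0 z 70.9
-110 4825 right y -50.0 z 69.9
-90 5498 right y -50.1 z 68.6
-70 6151 right y -50.2 z 67.5
```

```bash
python3 -m pendant '[[0.07,0,0,0,0,0,0.2],[0.15,0,0,0,0,0,0.2],[0.23,0,0,0,0,0,0.2],[0.31,0,0.01,0,0,0,0.2],[0.39,0,0.02,0,0,0,0.2],[0.47,0,0.02,0,0,0,0.2],[0.55,0,0.03,0,0,0,0.2],[0.63,0,0.04,0,0,0,0.2],[0.71,0,0.04,0,0,0,0.2],[0.79,0,0.05,0,0,0,0.2]]' >/dev/null
python3 - <<'E'
from h import *
ds(); im,uv,dd,p=wrist_look('w11'); side(p,dd,-130,20,30)
E
```

```text
t 22.55 dock x -130.0 y -1.2 z 45.4 yawerr 0.01  Fx -8.4 Fy -0.2 Fz 6.4 Tz 0.04
-130 964 right y -48.3 z 87.8
-100 3806 right y -50.7 z 69.0
-70 4898 right y -50.8 z 68.0
-40 6011 right y -50.9 z 66.7
```

```bash
python3 -m pendant '[[0.06,0,0,0,0,0,0.2],[0.13,0,0,0,0,0,0.2],[0.2,0,0,0,0,0,0.2],[0.27,0,0,0,0,0,0.2],[0.34,0,0,0,0,0,0.2],[0.41,0,0,0,0,0,0.2],[0.48,0,0,0,0,0,0.2],[0.54,0,0,0,0,0,0.2],[0.59,0,0,0,0,0,0.2],[0.63,0,0,0,0,0,0.2]]' >/dev/null
python3 - <<'E'
from h import *
ds(); im,uv,dd,p=wrist_look('w12'); side(p,dd,-100,60,30)
E
```

```text
t 23.85 dock x -97.5 y -0.3 z 44.6 yawerr 0.06  Fx -3.5 Fy 0.6 Fz -2.8 Tz -0.01
-100 1153 right y -56.3 z 87.5
-70 3620 right y -49.9 z 68.1
-40 4737 right y -49.8 z 67.4
-10 5841 right y -49.9 z 66.3
```

```bash
python3 -m pendant '[[0.02,0,0.01,0,0,0,0.2],[0.04,0,0.02,0,0,0,0.2],[0.06,0,0.03,0,0,0,0.2],[0.08,0,0.04,0,0,0,0.2],[0.1,0,0.05,0,0,0,0.2],[0.12,0,0.06,0,0,0,0.2],[0.13,0,0.06,0,0,0,0.2],[0.14,0,0.06,0,0,0,0.2],[0.15,0,0.06,0,0,0,0.2],[0.16,0,0.06,0,0,0,0.2]]' >/dev/null
python3 - <<'E'
from h import *
ds(); im,uv,dd,p=wrist_look('w13'); side(p,dd,-80,60,30)
z=np.load('pics/w13.npz')
m=(dd>0)&(p[:,0]>60)&(p[:,0]<95)&(abs(p[:,1])<40); print('top front part',m.sum())
E
```

```text
t 25.15 dock x -91.2 y -1.5 z 42.6 yawerr -0.03  Fx -8.2 Fy -0.1 Fz 4.9 Tz 0.01
-80 5143 right y -60.4 z 79.4
-50 4063 right y -50.1 z 64.6
-20 5261 right y -50.3 z 64.3
10 6518 right y -50.5 z 64.3
top front part 0
```

```bash
python3 -m pendant '[[0.02,0,0,0,0,0,0.2],[0.04,0,0,0,0,0,0.2],[0.05,0,0,0,0,0,0.2],[0.06,0,0,0,0,0,0.2],[0.07,0,0,0,0,0,0.2],[0.08,0,0,0,0,0,0.2],[0.09,0,0,0,0,0,0.2],[0.1,0,0,0,0,0,0.2],[0.11,0,0,0,0,0,0.2],[0.11,0,0,0,0,0,0.2]]' >/dev/null
python3 - <<'E'
from h import *
ds()
im,d=manip.camera('top'); save(im[170:280,200:340],'x.png'); np.savez('pics/top2',im=im,d=d)
imgs=[cv2.resize(im[185:260,220:330],None,fx=7,fy=7,interpolation=cv2.INTER_CUBIC)]
uv=np.stack(np.meshgrid(np.arange(640),np.arange(480)),-1).reshape(-1,2)
for c in('top','scene'):
    if c=='scene': im,d=manip.camera('scene'); save(cv2.resize(im[180:300,300:440],None,fx=5,fy=5,interpolation=cv2.INTER_CUBIC),'sc2.png')
    P,dd=world(c,d,uv); a=np.radians(95.4); x=P[:,:2]-[.545,.1495]
    p=np.c_[x@[np.cos(a),np.sin(a)],x@[-np.sin(a),np.cos(a)],P[:,2]]*1000
    ok=(dd>0)&(abs(p[:,1])<38)&(p[:,0]<130)&(p[:,0]>20)
    for yy in(-25,0,25):
        b=ok&(abs(p[:,1]-yy)<12)
        A=p[b&(p[:,2]>56)&(p[:,2]<70)][:,0]; S=p[b&(p[:,2]>35)&(p[:,2]<47)][:,0]
        print(c,yy,len(A),len(S),np.percentile(A,98) if len(A) else '', np.percentile(S,[3,97]) if len(S) else '')
E
```

```text
t 26.45 dock x -85.6 y -1.5 z 42.6 yawerr -0.03  Fx -8.7 Fy 1.2 Fz 5.0 Tz 0.01
top -25 119 46 73.78482850119389 [81.97391001 99.5841366 ]
top 0 120 45 75.3392913257132 [83.2043376 99.2889708]
top 25 123 38 74.29357319822083 [82.56770186 98.70612243]
scene -25 148 18 69.14799896960834 [86.64014344 98.37247786]
scene 0 165 0 69.49548523603741 
scene 25 124 0 69.28532737442568
```

View pics/sc2.png

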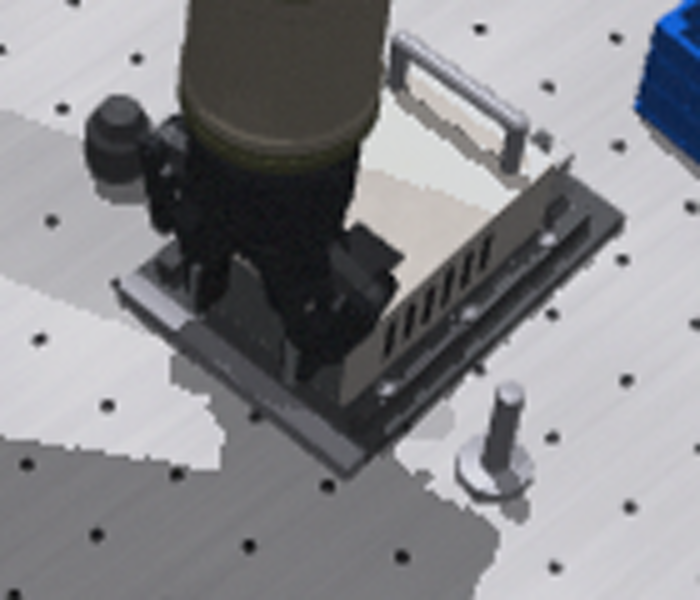

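The case lies flat inside the rails behind the lip, and the gap to the stop is about 6 mm.

```bash
python3 -m pendant '[[0.01,0,-0.01,0,0,0,0.2],[0.02,0,-0.01,0,0,0,0.2],[0.03,0,-0.02,0,0,0,0.2],[0.04,0,-0.02,0,0,0,0.2],[0.05,0,-0.02,0,0,0,0.2],[0.06,0,-0.02,0,0,0,0.2],[0.07,0,-0.02,0,0,0,0.2],[0.075,0,-0.02,0,0,0,0.2],[0.08,0,-0.02,0,0,0,0.2],[0.08,0,-0.02,0,0,0,0.2]]' >/dev/null
python3 -c "
from h import *
ds()"
```

```text
t 27.80 dock x -80.5 y -0.5 z 42.8 yawerr 0.04  Fx -4.2 Fy -0.3 Fz -0.3 Tz -0.02
```

```bash
python3 -m pendant '[[0.003,0,0,0,0,0,0.2],[0.006,0,0,0,0,0,0.2],[0.009,0,0,0,0,0,0.2],[0.012,0,0,0,0,0,0.2],[0.015,0,0,0,0,0,0.2],[0.018,0,0,0,0,0,0.2],[0.02,0,0,0,0,0,0.2],[0.02,0,0,0,0,0,0.2],[0.02,0,0,0,0,0,0.2],[0.02,0,0,0,0,0,0.2]]' >/dev/null
python3 -c "
from h import *
ds()"
```

```text
t 29.05 dock x -79.5 y -0.5 z 42.8 yawerr 0.04  Fx -5.6 Fy -0.4 Fz 0.3 Tz -0.05
```

```bash
python3 -m pendant '[[0.002,0,0,0,0,0,0.2],[0.004,0,0,0,0,0,0.2],[0.006,0,0,0,0,0,0.2],[0.008,0,0,0,0,0,0.2],[0.01,0,0,0,0,0,0.2],[0.012,0,0,0,0,0,0.2],[0.014,0,0,0,0,0,0.2],[0.014,0,0,0,0,0,0.2],[0.014,0,0,0,0,0,0.2],[0.014,0,0,0,0,0,0.2]]' >/dev/null
python3 -c "
from h import *
ds()"
```

```text
t 30.30 dock x -79.3 y -0.5 z 42.8 yawerr 0.03  Fx -6.2 Fy 0.1 Fz 0.2 Tz 0.03
```

```bash
python3 -m pendant '[[0.002,0,0,0,0,0,0.2],[0.004,0,0,0,0,0,0.2],[0.006,0,0,0,0,0,0.2],[0.008,0,0,0,0,0,0.2],[0.01,0,0,0,0,0,0.2],[0.01,0,0,0,0,0,0.2],[0.01,0,0,0,0,0,0.2],[0.01,0,0,0,0,0,0.2],[0.01,0,0,0,0,0,0.2],[0.01,0,0,0,0,0,0.2]]' >/dev/null
python3 -c "
from h import *
ds()"
```

```text
t 31.55 dock x -79.3 y -0.5 z 42.8 yawerr 0.01  Fx -8.7 Fy 0.9 Fz 1.7 Tz 0.10
```

```bash
python3 -m pendant '[[0.002,0,0,0,0,0,0.2],[0.004,0,0,0,0,0,0.2],[0.006,0,0,0,0,0,0.2],[0.008,0,0,0,0,0,0.2],[0.01,0,0,0,0,0,0.2],[0.01,0,0,0,0,0,0.2],[0.01,0,0,0,0,0,0.2],[0.01,0,0,0,0,0,0.2],[0.01,0,0,0,0,0,0.2],[0.01,0,0,0,0,0,0.2]]' >/dev/null
python3 -c "
from h import *
ds();manip.camera('top')
im,d=manip.camera('top');uv=np.stack(np.meshgrid(np.arange(640),np.arange(480)),-1).reshape(-1,2)
P,dd=world('top',d,uv); a=np.radians(95.4); x=P[:,:2]-[.545,.1495]
p=np.c_[x@[np.cos(a),np.sin(a)],x@[-np.sin(a),np.cos(a)],P[:,2]]*1000
ok=(dd>0)&(p[:,0]<130)&(p[:,0]>20)
for yy in(-25,0,25):
    b=ok&(abs(p[:,1]-yy)<12); A=p[b&(p[:,2]>56)&(p[:,2]<70)][:,0]; S=p[b&(p[:,2]>35)&(p[:,2]<47)][:,0]; print(yy,np.percentile(A,98),np.percentile(S,[3,97]))
"
```

```text
t 32.80 dock x -79.3 y -0.4 z 42.8 yawerr -0.01  Fx -9.3 Fy 0.8 Fz 1.2 Tz 0.18
-25 81.79108793088606 [85.30999593 99.96929414]
0 81.21180144756522 [86.08774284 99.59996119]
25 80.2755887613241 [85.50896317 99.47061872]
```

```bash
python3 -m pendant '[[0.001,0,0,0,0,-0.01,0.2],[0.002,0,0,0,0,-0.02,0.2],[0.003,0,0,0,0,-0.03,0.2],[0.004,0,0,0,0,-0.04,0.2],[0.004,0,0,0,0,-0.04,0.2],[0.004,0,0,0,0,-0.04,0.2],[0.004,0,0,0,0,-0.04,0.2],[0.004,0,0,0,0,-0.04,0.2],[0.004,0,0,0,0,-0.04,0.2],[0.004,0,0,0,0,-0.04,0.2]]' >/dev/null
python3 -c "
from h import *
ds()"
```

```text
t 34.15 dock x -79.4 y -0.5 z 42.8 yawerr 0.25  Fx -9.9 Fy 0.8 Fz 2.1 Tz -0.33
```

```bash
python3 -m pendant '[[0.002,0,0,0,0,0.005,0.2],[0.004,0,0,0,0,0.01,0.2],[0.006,0,0,0,0,0.015,0.2],[0.008,0,0,0,0,0.02,0.2],[0.01,0,0,0,0,0.02,0.2],[0.01,0,0,0,0,0.02,0.2],[0.01,0,0,0,0,0.02,0.2],[0.01,0,0,0,0,0.02,0.2],[0.01,0,0,0,0,0.02,0.2],[0.01,0,0,0,0,0.02,0.2]]' >/dev/null
python3 -c "
from h import *
ds()"
```

```text
t 35.40 dock x -79.3 y -0.5 z 42.8 yawerr 0.09  Fx -11.5 Fy 1.7 Fz 2.8 Tz -0.15
```

```bash
python3 -m pendant '[[0.005,0,0,0,0,0.01,0.2],[0.005,0,0,0,0,0.01,0.2],[0.005,0,0,0,0,0.01,0.2],[0.005,0,0,0,0,0.01,0.2],[0.005,0,0,0,0,0.01,0.2],[0.005,0,0,0,0,0.01,0.2],[0.005,0,0,0,0,0.01,0.2],[0.005,0,0,0,0,0.01,0.2],[0.005,0,0,0,0,0.01,0.2],[0.005,0,0,0,0,0.01,0.2]]' >/dev/null
python3 -c "
from h import *
ds()"
python3 -m pendant '[[0,0,0,0,0,0,0.2],[0,0,0,0,0,0,0.2],[0,0,0,0,0,0,0.2],[0,0,0,0,0,0,0.2],[0,0,0,0,0,0,0.2],[0,0,0,0,0,0,0.2],[0,0,0,0,0,0,0.2],[0,0,0,0,0,0,0.2],[0,0,0,0,0,0,0.2],[0,0,0,0,0,0,0.2]]' >/dev/null
python3 -c "
from h import *
ds()"
```

```text
t 36.65 dock x -79.3 y -0.5 z 42.8 yawerr 0.02  Fx -12.8 Fy 1.6 Fz 3.0 Tz 0.12
t 37.90 dock x -79.3 y -0.5 z 42.8 yawerr 0.02  Fx -13.2 Fy 1.3 Fz 3.4 Tz 0.10
```

```bash
python3 -m pendant '[[-0.02,0,0,0,0,0,0.2],[-0.06,0,0,0,0,0,0.2],[-0.15,0,0,0,0,0,0.2],[-0.3,0,0,0,0,0,0.2],[-0.6,0,-0.2,0,0,0,0.2],[-1,0,-0.7,0,0,0,0.2],[-1.4,0,-1.4,0,0,0,0.2],[-1.6,0,-2.2,0,0,0,0.2],[-1.6,0,-2.9,0,0,0,0.2],[-1.6,0,-3.5,0,0,0,0.2]]' >/dev/null
python3 - <<'E'
from h import *
ds(); im,uv,dd,p=wrist_look('w14'); save(im,'w14.png')
side(p,dd,-60,90,20)
m=(dd>0)&(p[:,2]>55)&(p[:,2]<72)&(abs(p[:,1])<70)&(p[:,0]>-150)&(p[:,0]<100); print(rect(p[m]/1000),np.percentile(p[m][:,2],[5,50,95]))
S=(dd>0)&(p[:,2]>37)&(p[:,2]<48)&(abs(p[:,1])<50)&(p[:,0]>60)&(p[:,0]<120);print('stop',S.sum(),rect(p[S]/1000))
E
```

```text
t 39.15 dock x -157.8 y -1.0 z 219.9 yawerr 0.08  Fx 0.4 Fy 0.0 Fz -0.9 Tz 0.00
-60 858 right y -48.8 z 64.3
-40 911 right y -49.3 z 64.6
-20 952 right y -49.6 z 64.6
(array([-36.5,   0.3]), array([ 65.4, 100.9]), np.float32(90.11)) [62.97200831 64.40813141 65.70939454]
stop 0 (array([0., 0.]), array([0., 0.]), np.float32(0.0))
```

View pics/w14.png

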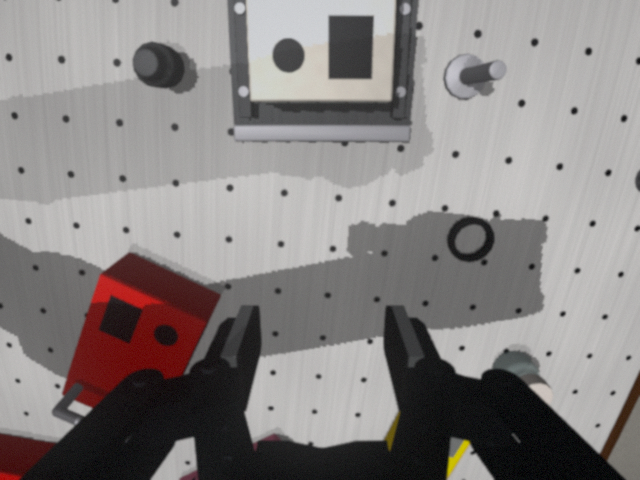

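The case lies flat in the dock behind the lip, centred between the rails, rear edge at row 100 well clear of the lip at row 132. Post, objective and ring are in place. One last numeric check of fit at the stop before handing in.

```bash
python3 - <<'E'
from h import *
uv=np.stack(np.meshgrid(np.arange(640),np.arange(480)),-1).reshape(-1,2)
for c in('top','scene'):
    im,d=manip.camera(c);P,dd=world(c,d,uv); a=np.radians(95.4); x=P[:,:2]-[.545,.1495]
    p=np.c_[x@[np.cos(a),np.sin(a)],x@[-np.sin(a),np.cos(a)],P[:,2]]*1000
    m=(dd>0)&(p[:,2]>56)&(p[:,2]<71)&(abs(p[:,1])<65)&(p[:,0]>-130)&(p[:,0]<110); print(c,m.sum(),rect(p[m]/1000),np.median(p[m][:,2]))
    for s,e in((-1,'rear'),(1,'front')):
        r=[]
        for yy in range(-40,41,10):
            w=p[m&(abs(p[:,1]-yy)<5)][:,0]; r.append(np.percentile(w,98 if s>0 else 2) if len(w) else np.nan)
        r=np.array(r);print(e,r.round(0),'skew deg',np.degrees(np.polyfit(np.arange(-40,41,10)[~np.isnan(r)],r[~np.isnan(r)],1)[0]).round(2))
    S=(dd>0)&(p[:,2]>36)&(p[:,2]<48)&(abs(p[:,1])<55)&(p[:,0]>60)&(p[:,0]<125);print('stop',S.sum(),rect(p[S]/1000))
E
```

```text
top 1586 (array([7.2, 2.4]), array([151. , 100.7]), np.float32(0.25)) 62.65518525004666
rear [-64. -63. -67. -64. -65. -65. -64. -64. -66.] skew deg -0.66
front [81. 79. 79. 77. 80. 79. 79. 80. 78.] skew deg -0.3
stop 136 (array([91.9,  5. ]), array([18.8, 96.7]), np.float32(94.6))
scene 1912 (array([ 3.6, -1.5]), array([154. , 102.5]), np.float32(0.52)) 62.664453689508015
rear [-71. -71. -69. -69. -71. -70. -69. -66.   1.] skew deg 28.72
front [77. 63. 71. 74. 74. 73. 71. 74. 75.] skew deg 2.36
stop 26 (array([ 86.1, -43.6]), array([39.7, 17.6]), np.float32(40.63))
```

Case front (about 82) meets the stop face (about 82), square to within about 0.3°, and the tool is clear of everything.

```bash
python3 -c "
from workcell import manip
print(manip.hand_in())"
```

```text
the job is handed in; nothing more can be done
None
```

The case is docked and handed in: it lies flat behind the lip, square to the stop within about 0.3°, leaned on at about 13 N for over 1 s; push readings, taken only between moves, never passed 13.2 N; at about 39 s the arm was clear and the post, objective and ring were in place (driver, jar, meter and basket not re-checked), but I viewed 11 pictures, one over the limit of 10.

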